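# Take the battery cartridge out of the microscope and stand it on its charger

### The job

The microscope's battery needs charging: press the orange-headed cartridge into its leaning bay until the catch lets go and it springs out, then draw it out of the bay. Stand it upright, orange end up, on the copper plate of the black charger, in the middle and square to the two ribs, setting it down rather than dropping it. Leave the drinking glass, the bottle and the sample dish where they stand.

Things in the scene. Friction and masses are not known exactly. Their poses are not given: they have to be found in the camera images.
- microscope: Cream stereo microscope, fixed. Origin on the table under the battery bay. Base plate 170 mm (x), 18 mm thick, from y +50 to -320 mm. Pillar 55 x 50 mm, 315 mm tall (345 with its handle) at x 20, y -145 mm; the head lies beyond it towards -y. A block 68 mm tall joins bay and pillar. Nothing stands above the bay.
- bay_mouth (a point): Centre of the mouth of the battery bay, a cream sleeve (outside 52 mm in x, 58 mm in y; bore 34 x 40 mm) whose axis leans 35 degrees from vertical towards the microscope's -x side (the robot's side). Site z points straight out of the bore, y is the microscope's y. The mouth is 96 mm above the table.
- cartridge: Battery cartridge, 92 mm long, 0.11 to 0.18 kg. Origin on the bore axis at its flat grey underside, z towards the orange end. Grey stem 32 mm (x) by 38 mm (y), z 0 to 60 (lowest 14 mm only y -19 to +16, catch notch above that at +y). Orange flange 44 x 50 mm, z 60 to 66. Orange grip rib 36 mm in x, 24 mm in y, z 66 to 92: grip it across the 24 mm. At the start its origin is 51 mm inside the mouth.
- cartridge_top (a point): Centre of the flat top of the orange rib, where to press; 92 mm from the cartridge's origin along its z, same axes. Pressed in along the bay's axis by 8 mm (about 10 N; the flange stops on the mouth at 9 mm) the catch gives way; when let go, a spring lifts the cartridge 16 mm farther out than at the start, where it stands loose in the bore, to be drawn straight out (35 mm more).
- latch (a joint): The hidden catch in the bay: 0 m while it holds the cartridge (which then cannot be pulled out), about 0.005 to 0.007 m once the pressed cartridge has driven it aside; it then stays there.
- charger: Black charger, 100 mm (x) by 90 mm (y), 12 mm thick, fixed to the table; origin at the centre of its underside. Two ribs 80 mm long run along its x axis, inner faces at y +29 and -29 mm, 26 mm above the table.
- charger_spot (a point): Centre of the charger's copper plate (66 mm in x by 54 mm in y), on its surface, 14 mm above the table. Axes are the charger's. The cartridge's x axis should lie along the ribs (x), either way round.
- tumbler: Drinking glass, 72 mm across, 85 mm tall, origin under its centre. Leave alone.
- flask: White drinking bottle with black cap, 72 mm across, 200 mm tall, origin under its centre. Leave alone.
- dish: Clear flat sample dish, 90 mm across, 18 mm tall, origin under its centre. Leave alone.
Things that resemble listed ones, but are neither listed nor needed, are in the scene too. What is meant by the cartridge is not purple, and is the smaller of those in its own colour.

How it is judged:
By the outcome, as a careful person would: the job done as asked, in the order asked, and still so for the second after the job is handed in, with the robot touching nothing.
It also fails if it takes over 51 s, if anything falls off the work surface, if the arm or the gripper's body presses on something with over 40 N, if the wrist force passes 120 N, or if a joint passes its speed limit or range.

### The arm

A 6-joint arm with a two-finger parallel gripper is mounted at the origin on the work surface. World frame = base frame: x ahead of the robot, y to its left, z up, the work surface at z = 0. Lengths are in m, angles in rad, forces in N, time in s.
With the tool pointing down it reaches from about 0.25 to 0.775 m from the base axis. Payload 4 kg.
Tool frame: the origin (TCP) lies midway between the tips of the shut fingers; the grasp point (between the pads) lies 19 mm behind it (robot.grasp_offset is the distance from the TCP to the grasp point, in m); z points along the fingers, y is the direction in which the jaws open and shut (so a half turn about z gives the same grasp; the last joint's range is limited). The gripper opens to 94 mm and grips with 3 to 60 N. Pads are 16 mm wide; open, the fingers measure 119 mm over their backs; the gripper's body (75 mm by 177 mm) begins 78 mm behind the grasp point.
Start: joints at [-1.289, 0.087, 1.371, -0, 1.684, -0.103], TCP at [0.206, -0.51, 0.206] pointing down, gripper open.
Joint ranges: [-3.1, 3.1], [-0.76, 2.03], [0.27, 2.55], [-1.08, 4.22], [0.17, 2.65], [-2.57, 2.57]. Speed limits (rad/s): [2.79, 2.79, 3.14, 3.14, 3.14, 3.14].

### API

Orientations are given as [roll, pitch, yaw] about the fixed x, y, z axes, in that order (R = Rz(yaw) Ry(pitch) Rx(roll)).
In Python, from bench import status, viewer, order, robot gives the robot as it stands. The module is installed in compiled form; this text tells all that it offers.
- The arm moves only by the tool move_arm, never from a script. Its argument "targets" is a list of rows, each a list of 3 entries, a list of its own where there are three numbers: the shift along the tool's x, y, z in mm, then the turn, a rotation vector about the tool's x, y, z in degrees, then the opening, from -1 (shut) to 1 (fully open). A call has 1 to 20 rows; each row is the pose to reach, as a shift and turn from the pose commanded when the call began, along the tool's axes at that moment; what a row does not reach only later rows make up. A row lasts 1/8 s, in which the tool goes at most 62.5 mm and 10.7 degrees, less where a joint would pass 70% of its speed; a pose out of reach is approached as far as the arm can. A call with a gripper value outside its range is refused whole. The fingers move at their own pace and stop on an object; the grip force is fixed at half the most. Time passes only in rows, so rows that repeat a pose let the fingers close. It gives the time, the measured TCP pose, the force and the opening at its end, in the units of the state.
- status.get_obs(): the state, without advancing time (a new reading comes with each control period).
- viewer.snapshot(name): name is "side" or "top" or "wrist"; returns the picture (384x512x3 uint8, red, green, blue); there is no depth.
- viewer.camera_model(name): a dict with "K" (3x3 intrinsics, pixels), "xyz" and "attitude" of the camera in the world; the wrist camera has in their place "T_tool_cam" (4x4, takes a point from camera to tool coordinates, whose origin is the TCP and whose axes are the flange's). Camera axes: x right, y up, looking along -z (the intrinsics and any distortion apply to the point x, -y, -z); pixel columns grow to the right and rows downward; lengths in m; the calibration is good to about 2 mm. A picture is of the moment at which its call begins: read the wrist's pose just before it. camera_model takes no time and is no camera call.
- order.close_job(): hands the job in, once; it reports no verdict.
The state is a dict: "time": time; "joint_positions": joint angles; "qvel": joint speeds; "joint_torque": joint torques, N m; "tool_pos": TCP position; "ee_rot": TCP orientation; "wrist_force": force on the tool from outside, world axes, zero at the start; "wrist_torque": the same for the moment, N m; "width": finger opening in m.
Only numpy, scipy, OpenCV 4.12 (cv2) and the standard library are available. Lean on these libraries where they do the work, as an engineer would, in place of code of your own. Each camera call takes 0.05 s, during which the arm holds its last target. There are 200 camera calls.

## Working session

There is one attempt and no reset: what is moved stays moved. The work goes in short steps, Python scripts to look and compute and a tool call to move; the robot and the scene stay as the last step left them, time stands still between calls to the robot, and variables do not carry over. Pictures are saved under pics/ and viewed, about 8 in all and at most 12, crops included, and the job is handed in when it is done.

Besides the shell and the picture viewer there is one more tool, called after "Emit:" as name(argument=value, ...), one argument or row to a line, values as JSON. move_arm: Moves the arm, as the interface text tells. Its arguments: {"type":"object","properties":{"targets":{"type":"array"}},"required":["targets"]}

```bash
mkdir -p pics; python3 - <<'E'
from bench import status,viewer,robot
import cv2,numpy as np,json
o=status.get_obs();print({k:np.round(v,3).tolist() for k,v in o.items()})
for n in ["side","top","wrist"]:
    im=viewer.snapshot(n);cv2.imwrite(f"pics/{n}0.png",im[:,:,::-1])
    print(n,{k:np.round(v,4).tolist() if not isinstance(v,str) else v for k,v in viewer.camera_model(n).items()})
E
```

```text
{'time': 0.0, 'joint_positions': [-1.289, 0.088, 1.372, -0.0, 1.684, -0.103], 'qvel': [-0.0, 0.0, -0.0, 0.0, 0.001, 0.001], 'joint_torque': [0.002, -34.018, -30.242, 0.072, 0.033, -0.0], 'tool_pos': [0.206, -0.509, 0.204], 'ee_rot': [-3.139, -0.0, 0.385], 'wrist_force': [-0.517, 0.225, -0.367], 'wrist_torque': [0.016, 0.014, -0.053], 'width': 0.094}
side {'K': [[439.9781, 0.0, 248.3741], [0.0, 439.9781, 193.3343], [0.0, 0.0, 1.0]], 'xyz': [0.4358, 0.9188, 0.9748], 'attitude': [0.7152, -0.0072, -2.9595]}
top {'K': [[424.4589, 0.0, 250.1327], [0.0, 424.4589, 187.8287], [0.0, 0.0, 1.0]], 'xyz': [0.309, 0.1719, 1.4402], 'attitude': [0.2039, -0.005, -1.5321]}
wrist {'K': [[310.6994, 0.0, 257.8532], [0.0, 310.6994, 186.9957], [0.0, 0.0, 1.0]], 'T_tool_cam': [[0.0002, 0.9721, 0.2344, 0.0669], [1.0, -0.0002, -0.0003, -0.0004], [-0.0002, 0.2344, -0.9721, -0.1783], [0.0, 0.0, 0.0, 1.0]]}
```

View pics/top0.png

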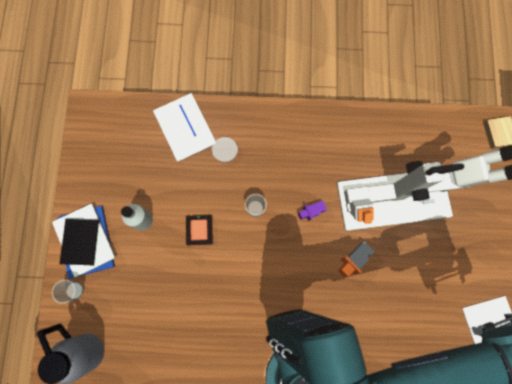

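View pics/side0.png

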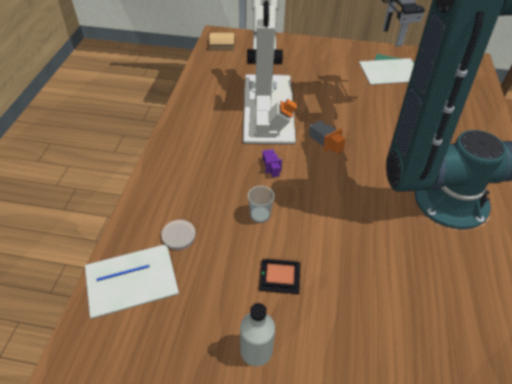

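The top view shows the microscope bay with orange head at about (365,214), its base plate at about (395,203), the charger at (199,230), the glass at (255,204), the bottle at (137,215) and the dish at (225,149). The decoys are the larger orange cartridge lying at (355,260) and the purple one. The side view agrees: bay head (288,108), charger (280,276).

```bash
cat > h.py <<'E'
from bench import status,viewer,order,robot
import cv2,numpy as np
from scipy.spatial.transform import Rotation as R
def tool():
    o=status.get_obs();T=np.eye(4);T[:3,:3]=R.from_euler('xyz',o['ee_rot']).as_matrix();T[:3,3]=o['tool_pos'];return T
def cam(n,T=None):
    m=viewer.camera_model(n)
    if n=='wrist':C=T@np.array(m['T_tool_cam'])
    else:
        C=np.eye(4);C[:3,:3]=R.from_euler('xyz',m['attitude']).as_matrix();C[:3,3]=m['xyz']
    return np.array(m['K']),C,m
def rays(uv,K,C):
    uv=np.atleast_2d(uv).astype(float)
    d=np.c_[(uv[:,0]-K[0,2])/K[0,0],-(uv[:,1]-K[1,2])/K[1,1],-np.ones(len(uv))]
    return C[:3,3],d@C[:3,:3].T
def plane(uv,K,C,z):
    p,d=rays(uv,K,C);return p+d*((z-p[2])/d[:,2])[:,None]
def proj(P,K,C):
    q=(np.atleast_2d(P)-C[:3,3])@C[:3,:3];return np.c_[K[0,2]+K[0,0]*q[:,0]/-q[:,2],K[1,2]-K[1,1]*q[:,1]/-q[:,2]]
def tri(l):
    A=0;b=0
    for p,d in l:
        d=d[0]/np.linalg.norm(d[0]);M=np.eye(3)-np.outer(d,d);A=A+M;b=b+M@p
    return np.linalg.solve(A,b)
def blobs(mask,amin=20):
    c,_=cv2.findContours(mask.astype(np.uint8),cv2.RETR_EXTERNAL,cv2.CHAIN_APPROX_NONE)
    return sorted([k for k in c if cv2.contourArea(k)>amin],key=cv2.contourArea,reverse=True)
def cen(c):
    m=cv2.moments(c);return np.array([m['m10'],m['m01']])/m['m00']
def orange(im):
    h=cv2.cvtColor(im,cv2.COLOR_RGB2HSV);return (h[...,0]<14)&(h[...,1]>150)&(h[...,2]>150)
def copper(im):
    h=cv2.cvtColor(im,cv2.COLOR_RGB2HSV);return (h[...,0]<14)&(h[...,1]>100)&(h[...,1]<175)&(h[...,2]>170)
E
python3 - <<'E'
from h import *
L={}
for n in ['top','side']:
    im=cv2.imread(f'pics/{n}0.png')[:,:,::-1].copy();K,C,m=cam(n);print(n,set(m))
    h=cv2.cvtColor(im,cv2.COLOR_RGB2HSV)
    for p in ([(365,214),(353,266),(199,230),(395,215)] if n=='top' else [(288,108),(280,276)]):print(p,h[p[1],p[0]])
    for nm,mk in [('or',(h[...,0]<16)&(h[...,1]>120)&(h[...,2]>130))]:
        for c in blobs(mk,30):
            r=cv2.minAreaRect(c);print(nm,cen(c).round(1),cv2.contourArea(c),np.round(r[1],1),'z.014',plane(cen(c),K,C,.014).round(4)[0],'z.12',plane(cen(c),K,C,.12).round(4)[0])
            L.setdefault(n,[]).append(cen(c))
    if n=='top':
        mk=(h[...,1]<40)&(h[...,2]>190)
        for c in blobs(mk,1500):
            b=cv2.boxPoints(cv2.minAreaRect(c));print('white',cv2.contourArea(c),plane(b,K,C,.018)[:,:2].round(3).tolist())
        c=[k for k in blobs(h[...,2]<60,300) if cv2.pointPolygonTest(k,(199,218),True)>-6]
        for k in c:
            b=cv2.boxPoints(cv2.minAreaRect(k));print('black',plane(b,K,C,.02)[:,:2].round(4).tolist())
        cv2.imwrite('pics/topcrop.png',cv2.resize(im[160:290,180:480],None,fx=2.6,fy=2.6,interpolation=cv2.INTER_CUBIC)[:,:,::-1])
E
```

```text
top {'attitude', 'K', 'xyz'}
(365, 214) [ 11 179 194]
(353, 266) [ 11 192 162]
(199, 230) [ 10 140 233]
(395, 215) [ 45   2 239]
or [209.1 206. ] 79124.5 [383. 511.] z.014 [0.5355 0.3133 0.014 ] z.12 [0.5187 0.3028 0.12  ]
or [425.7 285.7] 17214.5 [140.8 244.2] z.014 [ 0.2992 -0.412   0.014 ] z.12 [ 0.2999 -0.3686  0.12  ]
or [256.9  45.6] 1587.0 [62.5 93.5] z.014 [1.1399 0.1721 0.014 ] z.12 [1.0782 0.1721 0.12  ]
or [ 33.6 361.3] 429.0 [28. 48.] z.014 [0.018  0.8375 0.014 ] z.12 [0.0397 0.7881 0.12  ]
or [412.3 243.4] 408.5 [14.9 32.3] z.014 [ 0.4359 -0.3734  0.014 ] z.12 [ 0.4265 -0.3329  0.12  ]
or [351.1  43. ] 360.5 [52. 30.] z.014 [ 1.1651 -0.1757  0.014 ] z.12 [ 1.1015 -0.1499  0.12  ]
or [365.3 214.8] 173.0 [14. 14.] z.014 [ 0.5262 -0.2177  0.014 ] z.12 [ 0.5101 -0.1888  0.12  ]
or [31.6 17.3] 170.0 [21.  38.6] z.014 [1.2207 1.0161 0.014 ] z.12 [1.153  0.9534 0.12  ]
or [353.3   7.4] 158.5 [18.1 27.3] z.014 [ 1.3128 -0.1853  0.014 ] z.12 [ 1.2382 -0.1587  0.12  ]
or [308.7  71.2] 138.5 [15.6 55.8] z.014 [ 1.0458 -0.0201  0.014 ] z.12 [ 0.9911 -0.0058  0.12  ]
or [ 54. 338.] 1
[... 3254 characters left out ...]
1006 0.3916 0.014 ] z.12 [1.0273 0.4497 0.12  ]
or [ 23.2 267.5] 71.5 [37.1 18.9] z.014 [1.0912 0.4456 0.014 ] z.12 [1.0188 0.4978 0.12  ]
or [78.9 73.4] 61.5 [38.3 12.4] z.014 [ 1.3166 -0.3729  0.014 ] z.12 [ 1.2195 -0.2304  0.12  ]
or [123.8  94.9] 49.5 [10.3 16.9] z.014 [ 1.1024 -0.2785  0.014 ] z.12 [ 1.0289 -0.1464  0.12  ]
or [ 22.8 313. ] 46.0 [20.4 11.8] z.014 [1.0296 0.5585 0.014 ] z.12 [0.964  0.5982 0.12  ]
or [  5.  365.5] 37.5 [13.3 12.4] z.014 [1.0053 0.677  0.014 ] z.12 [0.9425 0.7037 0.12  ]
or [ 97.2 194. ] 35.0 [17.8 20.6] z.014 [1.0071 0.1808 0.014 ] z.12 [0.9441 0.2622 0.12  ]
or [106.1  98.1] 31.5 [20.1 12.3] z.014 [ 1.1571 -0.249   0.014 ] z.12 [ 1.0775 -0.1202  0.12  ]
```

View pics/topcrop.png

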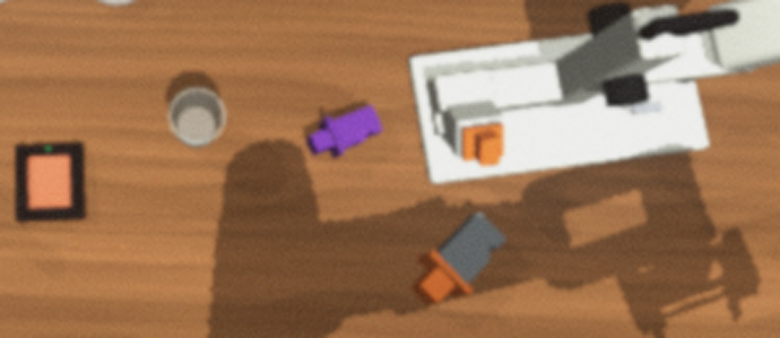

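```bash
cat >> h.py <<'E'
def pose(p,Rm):
    T=np.eye(4);T[:3,:3]=Rm;T[:3,3]=p;return T
def baypose(a,p,back=0):
    """tool looking down the bore, microscope yaw a (rad), TCP back m out from p"""
    Z=R.from_euler('z',a).as_matrix();s,c=np.sin(np.radians(35)),np.cos(np.radians(35))
    M=Z@np.array([[c,0,s],[0,-1,0],[s,0,-c]]);  M=Z@np.c_[[c,0,s],[0,-1,0],[s,0,-c]]
    return pose(np.array(p)-back*M[:,2],M)
def downpose(yaw,p):
    return pose(p,R.from_euler('xyz',[np.pi,0,yaw]).as_matrix())
def delta(T0,T1):
    D=np.linalg.inv(T0)@T1;return (D[:3,3]*1000).round(1).tolist(),np.degrees(R.from_matrix(D[:3,:3]).as_rotvec()).round(2).tolist()
E
python3 - <<'E'
from h import *
K,C,_=cam('top')
e=np.array([[432,183],[708,147],[411,58]])/2.6+[180,160]
P=plane(e,K,C,.018);print(P.round(4));d=P[1]-P[0];a=np.arctan2(d[0],-d[1]);d2=P[2]-P[0];print(np.degrees(a),np.degrees(np.arctan2(-d2[0],d2[1]))+90, np.linalg.norm(d),np.linalg.norm(d2))
im=cv2.imread('pics/top0.png')[:,:,::-1].copy();m=copper(im);m[:,:185]=0;m[:,215:]=0;m[:212]=0;m[246:]=0
k=blobs(m)[0];b=cv2.boxPoints(cv2.minAreaRect(k));print('copper',plane(cen(k),K,C,.014),plane(b,K,C,.014)[:,:2].round(4).tolist())
K2,C2,_=cam('side')
im=cv2.imread('pics/side0.png')[:,:,::-1].copy();m=copper(im);m[:,:262]=0;m[:,300:]=0;m[:258]=0;m[292:]=0
k=blobs(m)[0];print('copper side',plane(cen(k),K2,C2,.014))
print('tri',tri([rays([365.3,214.8],K,C),rays([287.9,106.7],K2,C2)]))
T=baypose(a,[.505,-.187,.128],.15);print(T.round(3),delta(tool(),T))
E
```

```text
[[ 0.4702 -0.1514  0.018 ]
 [ 0.5312 -0.5109  0.018 ]
 [ 0.6345 -0.1248  0.018 ]]
9.630279281588459 9.189095956252942 0.3646716060258594 0.16640657496228095
copper [[0.45459179 0.3443506  0.014     ]] [[0.4852, 0.3714], [0.4872, 0.3208], [0.4234, 0.317], [0.4214, 0.3671]]
copper side [[0.45474732 0.34276678 0.014     ]]
tri [ 0.50927275 -0.18913615  0.11796242]
[[ 0.808  0.167  0.565  0.42 ]
 [ 0.137 -0.986  0.096 -0.201]
 [ 0.574  0.    -0.819  0.251]
 [ 0.     0.     0.     1.   ]] ([313.8, -205.3, -45.9], [-3.88, 34.86, 12.0])
```

Emit:
move_arm(
  targets=[
    [[50,-30,-30],[-0.6,6,2],1],
    [[105,-70,-50],[-1.3,12,4],1],
    [[160,-105,-60],[-2,18,6],1],
    [[210,-140,-60],[-2.6,24,8],1],
    [[265,-175,-55],[-3.2,30,10],1],
    [[314,-205,-46],[-3.9,34.9,12],1],
    [[314,-205,-46],[-3.9,34.9,12],1],
    [[314,-205,-46],[-3.9,34.9,12],1],
    [[314,-205,-46],[-3.9,34.9,12],1],
  ],
)

```text
time: 1.27
tool_pos: [0.4206, -0.2034, 0.2524]
ee_rot: [3.137, -0.612, 0.17]
wrist_force: [-0.2, -0.7, -0.2]
width: 0.0938
```

```bash
python3 - <<'E'
from h import *
T=tool();im=viewer.snapshot('wrist');np.save('w1.npy',T);cv2.imwrite('pics/w1.png',im[:,:,::-1]);print(T.round(4))
E
```

```text
[[ 0.807   0.1664  0.5666  0.4206]
 [ 0.1382 -0.9861  0.0927 -0.2034]
 [ 0.5741  0.0035 -0.8187  0.2524]
 [ 0.      0.      0.      1.    ]]
```

View pics/w1.png

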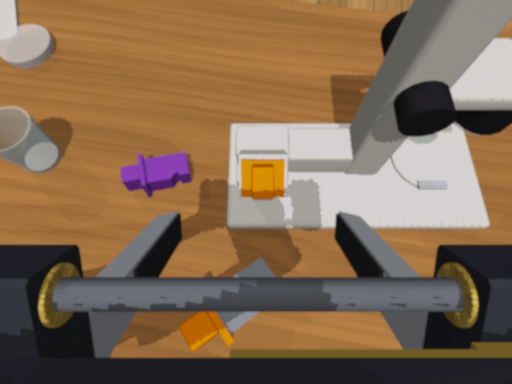

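The wrist view shows the bay head at about (263,179), nearly square to the image, with the purple decoy at (157,172) and the larger orange one at (215,325).

```bash
python3 - <<'E'
from h import *
im=cv2.imread('pics/w1.png')[:,:,::-1].copy()
h=cv2.cvtColor(im,cv2.COLOR_RGB2HSV);m=(h[...,0]<20)&(h[...,1]>150);m[:150]=0;m[210:]=0;m[:,:225]=0;m[:,300:]=0
k=blobs(m)[0];print(cen(k),cv2.boundingRect(k),cv2.minAreaRect(k),cv2.contourArea(k))
for r in (162,165,172,180,188,193,196,198): c=np.where(m[r])[0];print(r,c.min(),c.max(),end='; ')
cv2.imwrite('pics/w1c.png',cv2.resize(im[115:235,220:345],None,fx=6,fy=5,interpolation=cv2.INTER_CUBIC)[:,:,::-1])
E
```

```text
[262.7449469  182.26413155] (242, 163, 42, 36) ((262.5, 180.5), (35.0, 41.0), 90.0) 973.0
162 225 283; 165 225 283; 172 225 283; 180 225 281; 188 225 283; 193 225 282; 196 225 278; 198 225 271;
```

View pics/w1c.png

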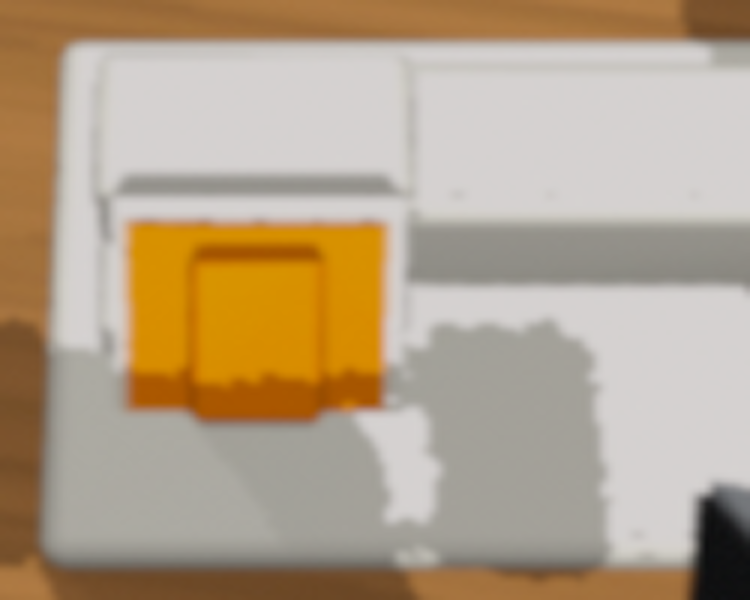

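The zoomed crop shows the flange spanning columns 241–284 and rows 159–196.5. The rib top spans columns 252–273.5 and rows 167–199, square to the image.

```bash
python3 - <<'E'
from h import *
T=np.load('w1.npy');K,C,_=cam('wrist',T)
c35=np.cos(np.radians(35));a=np.radians(9.4);B=baypose(a,[0,0,0])[:3,:3];n=-B[:,2]
def onz(p,z):return plane([p],K,C,z)[0]
f=onz([262.4,177.6],.096+.015*c35); r=onz([262.7,182.9],.096+.041*c35)
print('flange',f,'rib top',r,'flange->mouth',f-.015*n,'rib->mouth',r-.041*n)
# sizes on the perpendicular planes
p0,_=rays([0,0],K,C)
def onp(uv,q):
    p,d=rays(uv,K,C);return p+d*(((q-p)@n)/(d@n))[:,None]
F=onp([[241,159.2],[284,159.2],[284,196.4],[241,196.4]],f)-f;print((F@B*1000).round(1).tolist())
G=onp([[252,167.2],[273.5,167.2],[273.5,198.8],[252,198.8]],r)-r;print((G@B*1000).round(1).tolist())
# base plate edges -> yaw : left end corners and lower edge
E=plane(np.array([[228,124],[228,226],[486,226]]),K,C,.018);print(E.round(4));d=E[2]-E[1];print('yaw',np.degrees(np.arctan2(d[0],-d[1])))
d=E[0]-E[1];print('yaw2',np.degrees(np.arctan2(d[1],d[0])))
print('TCP now in bay frame rel rib top', ((T[:3,3]-r)@B*1000).round(1))
for yaw in (9.4,):
  print(delta(T,baypose(a,r,.03)))
  print(delta(T,baypose(a,r,-.0085)))
E
```

```text
flange [ 0.51295514 -0.19345685  0.10828728] rib top [ 0.49784881 -0.19587474  0.12958523] flange->mouth [ 0.52144325 -0.19205166  0.096     ] rib->mouth [ 0.52104966 -0.19203386  0.096     ]
[[21.2, -24.5, 0.0], [21.4, 24.3, 0.0], [-22.3, 25.4, 0.0], [-22.5, -24.8, 0.0]]
[[16.9, -11.4, 0.0], [17.1, 11.3, -0.0], [-17.6, 11.8, -0.0], [-17.7, -11.4, 0.0]]
[[ 0.6329 -0.1206  0.018 ]
 [ 0.4717 -0.1537  0.018 ]
 [ 0.5316 -0.5058  0.018 ]]
yaw 9.646357628105083
yaw2 11.605295196660586
TCP now in bay frame rel rib top [   7.    -5.2 -145. ]
([-7.1, 5.1, 115.0], [0.06, -0.04, 0.26])
([-7.2, 5.0, 153.5], [0.06, -0.04, 0.26])
```

Emit:
move_arm(
  targets=[
    [[-3,2,35],[0,0,0.1],-1],
    [[-6,4,70],[0,0,0.2],-1],
    [[-7,5,100],[0,0,0.3],-1],
    [[-7,5,120],[0,0,0.3],-1],
    [[-7,5,130],[0,0,0.3],-1],
    [[-7,5,134],[0,0,0.3],-1],
    [[-7,5,137],[0,0,0.3],-1],
    [[-7,5,140],[0,0,0.3],-1],
    [[-7,5,143],[0,0,0.3],-1],
    [[-7,5,145],[0,0,0.3],-1],
    [[-7,5,147],[0,0,0.3],-1],
    [[-7,5,148],[0,0,0.3],-1],
    [[-7,5,148],[0,0,0.3],-1],
  ],
)

```text
time: 2.95
tool_pos: [0.5, -0.1954, 0.1282]
ee_rot: [3.138, -0.613, 0.165]
wrist_force: [-5.5, -2.8, 5.8]
width: 0.0005
```

Emit:
move_arm(
  targets=[
    [[0,0,1],[0,0,0],-1],
    [[0,0,2],[0,0,0],-1],
    [[0,0,3],[0,0,0],-1],
    [[0,0,4],[0,0,0],-1],
    [[0,0,4],[0,0,0],-1],
  ],
)

```text
time: 3.58
tool_pos: [0.5024, -0.1953, 0.1251]
ee_rot: [3.137, -0.613, 0.165]
wrist_force: [-5.8, -2.1, 7.6]
width: 0.0002
```

Emit:
move_arm(
  targets=[
    [[0,0,1],[0,0,0],-1],
    [[0,0,2],[0,0,0],-1],
    [[0,0,3],[0,0,0],-1],
    [[0,0,3],[0,0,0],-1],
  ],
)

```text
time: 4.08
tool_pos: [0.5039, -0.1953, 0.1231]
ee_rot: [3.136, -0.613, 0.166]
wrist_force: [-10.2, -3.5, 10.1]
width: 0.0004
```

Emit:
move_arm(
  targets=[
    [[0,0,1],[0,0,0],-1],
    [[0,0,1],[0,0,0],-1],
  ],
)

```text
time: 4.32
tool_pos: [0.5039, -0.1954, 0.1229]
ee_rot: [3.135, -0.612, 0.167]
wrist_force: [-17.1, -3.0, 15.1]
width: 0.0003
```

The force rose with no further travel, so the flange is on its stop. Now I ease off and let the spring follow.

Emit:
move_arm(
  targets=[
    [[0,0,-3],[0,0,0],-1],
    [[0,0,-6],[0,0,0],-1],
    [[0,0,-9],[0,0,0],-1],
    [[0,0,-12],[0,0,0],-1],
    [[0,0,-15],[0,0,0],-1],
    [[0,0,-18],[0,0,0],-1],
    [[0,0,-21],[0,0,0],-1],
    [[0,0,-24],[0,0,0],-1],
    [[0,0,-28],[0,0,0],-1],
    [[0,0,-35],[0,0,0],-1],
    [[0,0,-60],[0,0,0],0.1],
    [[0,0,-90],[0,0,0],0.1],
    [[0,0,-120],[0,0,0],0.1],
    [[0,0,-120],[0,0,0],0.1],
    [[0,0,-120],[0,0,0],0.1],
  ],
)

```text
time: 6.2
tool_pos: [0.436, -0.204, 0.2168]
ee_rot: [-3.138, -0.611, 0.162]
wrist_force: [0.3, -0.1, -0.5]
width: 0.0466
```

```bash
python3 - <<'E'
from h import *
T=tool();im=viewer.snapshot('wrist');np.save('w2.npy',T);cv2.imwrite('pics/w2.png',im[:,:,::-1]);print(T.round(4))
cv2.imwrite('pics/w2c.png',cv2.resize(im[110:260,190:350],None,fx=5,fy=4,interpolation=cv2.INTER_CUBIC)[:,:,::-1])
E
```

```text
[[ 0.8084  0.163   0.5656  0.436 ]
 [ 0.132  -0.9866  0.0957 -0.204 ]
 [ 0.5736 -0.0027 -0.8191  0.2168]
 [ 0.      0.      0.      1.    ]]
```

View pics/w2c.png

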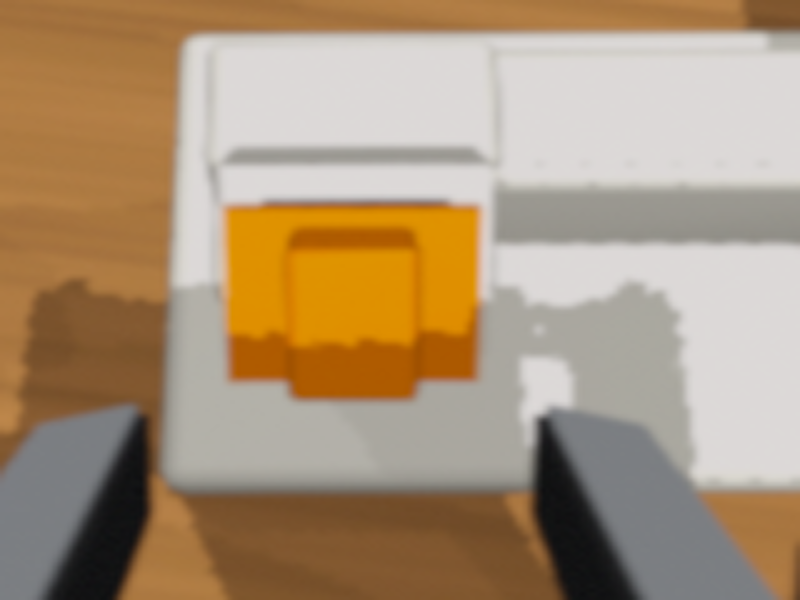

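The crop shows the head has sprung out, with a dark stem gap now visible above the flange. The rib spans columns 248–273 and rows 172–209.5. The open fingers straddle it on both sides.

```bash
python3 - <<'E'
from h import *
T=np.load('w2.npy');K,C,_=cam('wrist',T);a=np.radians(9.5);B=baypose(a,[0,0,0])[:3,:3];n=-B[:,2];c=np.cos(np.radians(35))
r0=np.array([.49785,-.19587,.12959])
r=plane([[260.2,190.3]],K,C,.096+.057*c)[0];f=plane([[260.1,182.7]],K,C,.096+.031*c)[0]
print(r,'pred',r0+.016*n,'from flange',f+.026*n)
print(delta(T,baypose(a,r,-.022)),delta(T,baypose(a,r0+.016*n,-.022)))
E
```

```text
[ 0.48583859 -0.19748573  0.14269167] pred [ 0.48879864 -0.19738468  0.14269643] from flange [ 0.48694638 -0.19737628  0.14269167]
([-1.3, 2.0, 111.5], [-0.06, -0.0, -0.18]) ([1.1, 2.3, 113.2], [-0.06, -0.0, -0.18])
```

Emit:
move_arm(
  targets=[
    [[0,2,40],[0,0,-0.2],0.1],
    [[0,2,75],[0,0,-0.2],0.1],
    [[0,2,95],[0,0,-0.2],0.1],
    [[0,2,105],[0,0,-0.2],0.1],
    [[0,2,111],[0,0,-0.2],0.1],
    [[0,2,111],[0,0,-0.2],0.1],
    [[0,2,111],[0,0,-0.2],-1],
    [[0,2,111],[0,0,-0.2],-1],
    [[0,2,111],[0,0,-0.2],-1],
    [[0,2,111],[0,0,-0.2],-1],
  ],
)

```text
time: 7.5
tool_pos: [0.4994, -0.1961, 0.1276]
ee_rot: [3.14, -0.612, 0.167]
wrist_force: [-1.0, 0.1, 1.3]
width: 0.0243
```

Emit:
move_arm(
  targets=[
    [[0,0,-3],[0,0,0],-1],
    [[0,0,-7],[0,0,0],-1],
    [[0,0,-12],[0,0,0],-1],
    [[0,0,-17],[0,0,0],-1],
    [[0,0,-22],[0,0,0],-1],
    [[0,0,-27],[0,0,0],-1],
    [[0,0,-32],[0,0,0],-1],
    [[0,0,-38],[0,0,0],-1],
    [[0,0,-46],[0,0,0],-1],
    [[0,0,-60],[0,0,0],-1],
    [[0,0,-80],[0,0,0],-1],
    [[0,0,-100],[0,0,0],-1],
    [[0,0,-120],[0,0,0],-1],
    [[0,0,-120],[0,0,0],-1],
    [[0,0,-120],[0,0,0],-1],
  ],
)

```text
time: 9.38
tool_pos: [0.4312, -0.2072, 0.225]
ee_rot: [3.141, -0.611, 0.167]
wrist_force: [0.5, 0.3, -2.5]
width: 0.0238
```

```bash
python3 - <<'E'
from h import *
T=tool();im=viewer.snapshot('wrist');np.save('w3.npy',T);cv2.imwrite('pics/w3.png',im[:,:,::-1]);print(T.round(4),status.get_obs()['joint_positions'])
Tt=downpose(np.radians(3.6),[.42,.30,.30]);print(delta(T,Tt))
E
```

```text
[[ 8.075e-01  1.655e-01  5.662e-01  4.312e-01]
 [ 1.359e-01 -9.862e-01  9.450e-02 -2.072e-01]
 [ 5.740e-01  6.000e-04 -8.188e-01  2.250e-01]
 [ 0.000e+00  0.000e+00  0.000e+00  1.000e+00]] [-0.9713167  -0.4058072   1.88265289  0.55615804  1.40740364  0.41292954]
([102.9, -502.0, -19.8], [-1.78, -35.0, 5.75])
```

View pics/w3.png

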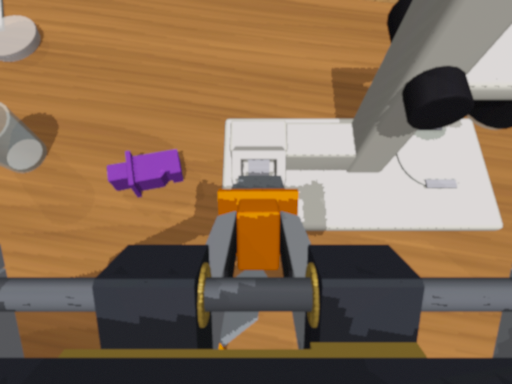

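The cartridge is clear of the bay and held straight. I'll check the neighbours' positions and go to a view pose over the charger.

```bash
python3 - <<'E'
from h import *
K,C,_=cam('top');K2,C2,_=cam('side')
print('cap tri',tri([rays([129.5,215],K,C),rays([258.5,311.5],K2,C2)]),'base side',plane([[257,362]],K2,C2,0),'top body',plane([[146,216]],K,C,.1))
T=np.load('w3.npy');Tt=downpose(np.radians(3.6),[.375,.343,.30]);print(delta(T,Tt))
E
```

```text
cap tri [0.47691266 0.53316264 0.17742082] base side [[0.47445024 0.56503452 0.        ]] top body [[0.48171779 0.50298172 0.1       ]]
([72.4, -551.9, -41.2], [-1.78, -35.0, 5.75])
```

Emit:
move_arm(
  targets=[
    [[8,-15,-30],[-0.05,-1,0.2],-1],
    [[15,-40,-45],[-0.1,-3,0.5],-1],
    [[20,-80,-55],[-0.3,-6,1],-1],
    [[25,-125,-60],[-0.5,-9,1.5],-1],
    [[30,-175,-60],[-0.6,-12,2],-1],
    [[36,-225,-60],[-0.8,-15,2.5],-1],
    [[42,-275,-58],[-0.9,-18,3],-1],
    [[47,-325,-56],[-1.1,-21,3.5],-1],
    [[52,-375,-54],[-1.2,-24,4],-1],
    [[57,-425,-51],[-1.4,-27,4.5],-1],
    [[62,-470,-48],[-1.5,-30,5],-1],
    [[67,-510,-45],[-1.7,-33,5.4],-1],
    [[70,-537,-43],[-1.8,-35,5.7],-1],
    [[72,-552,-41],[-1.8,-35,5.75],-1],
    [[72,-552,-41],[-1.8,-35,5.75],-1],
    [[72,-552,-41],[-1.8,-35,5.75],-1],
    [[72,-552,-41],[-1.8,-35,5.75],-1],
  ],
)

```text
time: 11.55
tool_pos: [0.3747, 0.3422, 0.3004]
ee_rot: [3.141, -0.001, 0.062]
wrist_force: [-0.7, 0.3, -1.9]
width: 0.0235
```

```bash
python3 - <<'E'
from h import *
T=tool();im=viewer.snapshot('wrist');np.save('w4.npy',T);cv2.imwrite('pics/w4.png',im[:,:,::-1]);print(T.round(4))
E
```

```text
[[ 9.981e-01  6.190e-02  1.500e-03  3.747e-01]
 [ 6.190e-02 -9.981e-01 -1.000e-04  3.422e-01]
 [ 1.500e-03  1.000e-04 -1.000e+00  3.004e-01]
 [ 0.000e+00  0.000e+00  0.000e+00  1.000e+00]]
```

View pics/w4.png

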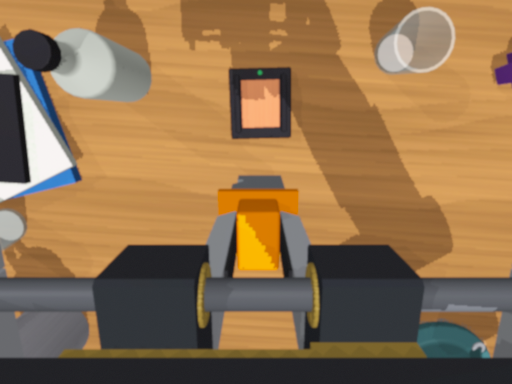

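The wrist view shows the charger at (260,103), copper upright in the image, bottle upper left, glass upper right. The held cartridge's flange spans columns 218–298 with its upper edge at row 189; its stem front edge is at about row 176.

```bash
python3 - <<'E'
from h import *
T=np.load('w4.npy');K,C,_=cam('wrist',T);im=cv2.imread('pics/w4.png')[:,:,::-1].copy()
h=cv2.cvtColor(im,cv2.COLOR_RGB2HSV)
m=(h[...,2]>150);m[:75]=0;m[133:]=0;m[:,:235]=0;m[:,286:]=0
m&=(h[...,1]>90)
k=blobs(m)[0];rc=cv2.minAreaRect(k);P=plane(cv2.boxPoints(rc),K,C,.014);print('copper',rc,plane(cen(k),K,C,.014),np.linalg.norm(np.diff(P,axis=0),axis=1).round(4))
d=(h[...,2]<70);d[:55]=0;d[150:]=0;d[:,:215]=0;d[:,305:]=0
k=blobs(d)[0];rc=cv2.minAreaRect(k);b=cv2.boxPoints(rc);P=plane(b,K,C,.02);print('black',rc,b.round(1).tolist(),P.round(4).tolist(),P.mean(0))
for i in range(3):
    v=P[i+1]-P[i];print(np.linalg.norm(v).round(4),np.degrees(np.arctan2(v[1],v[0])).round(2))
# predicted held geometry, in tool: flange at z=+4..10mm (TCP 22 below top), bottom z=70
t=lambda x,y,z:proj((T@np.array([x,y,z,1]))[:3],K,C)[0].round(1)
for z in (.003,.005):print('flange top +x corners',t(.022,-.025,z),t(.022,.025,z),'stem bottom +x',t(.016,-.019,z+.066),t(.016,.019,z+.066),'flange top -x',t(-.022,0,z),'rib top +-x',t(.018,0,z-.026),t(-.018,0,z-.026))
o=(h[...,0]<22)&(h[...,1]>190)&(h[...,2]>120);o[:180]=0;o[300:]=0;o[:,:205]=0;o[:,310:]=0
k=blobs(o)[0];print(cv2.boundingRect(k))
for r in range(186,214,3):
    q=np.where(o[r])[0];print(r,q.min() if len(q) else None,q.max() if len(q) else None,end='; ')
cv2.imwrite('pics/w4c.png',cv2.resize(im[160:285,200:320],None,fx=5,fy=4.5,interpolation=cv2.INTER_CUBIC)[:,:,::-1])
E
```

```text
copper ((260.0, 103.0), (48.0, 38.0), 90.0) [[0.45418738 0.34383685 0.014     ]] [0.054  0.067  0.0559]
black ((260.4894104003906, 102.53433227539062), (68.30054473876953, 60.120845794677734), 88.69805145263672) [[229.6999969482422, 69.0999984741211], [289.79998779296875, 67.69999694824219], [291.29998779296875, 136.0], [231.1999969482422, 137.39999389648438]] [[0.4975, 0.3891, 0.02], [0.5044, 0.3058, 0.02], [0.411, 0.2954, 0.02], [0.4035, 0.383, 0.02]] [0.4540988  0.34333964 0.02      ]
0.0836 -85.21
0.0941 -173.69
0.0879 94.85
flange top +x corners [216.4 188.8] [299.6 188.8] stem bottom +x [234.5 176.4] [281.3 176.4] flange top -x [257.9 256.1] rib top +-x [258.  208.1] [258.  270.7]
flange top +x corners [216.8 188. ] [299.1 188. ] stem bottom +x [234.7 175.9] [281.1 175.9] flange top -x [257.9 254.7] rib top +-x [258. 207.] [258.  268.9]
(218, 189, 81, 82)
186 None None; 189 219 296; 192 218 298; 195 218 298; 198 218 298; 201 218 297; 204 218 297; 207 218 297; 210 218 297; 213 218 297;
```

View pics/w4c.png

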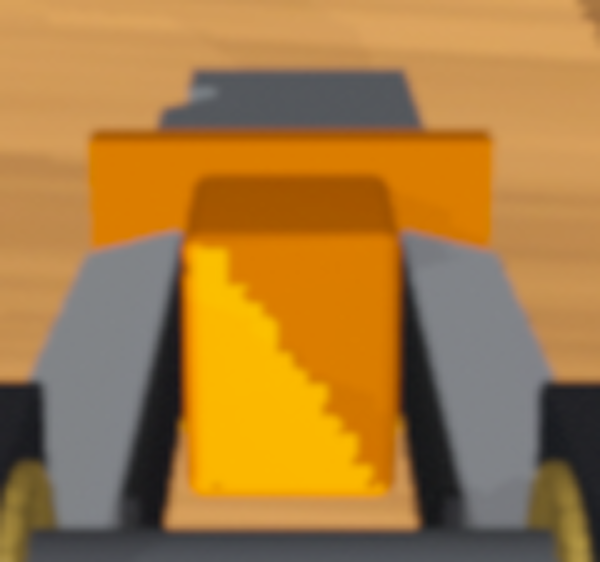

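```bash
python3 - <<'E'
from h import *
T=np.load('w4.npy');K,C,_=cam('wrist',T);im=cv2.imread('pics/w4.png')[:,:,::-1].copy()
g=im[...,0].astype(float)
def cross(v,lo,hi,rise):
    s=v[lo:hi+1];th=(s.min()+s.max())/2
    for i in range(len(s)-1):
        if (s[i]<th<=s[i+1]) if rise else (s[i]>=th>s[i+1]): return lo+i+(th-s[i])/(s[i+1]-s[i])
def line(pts,z,nm):
    P=plane(np.array([p for p in pts if None not in p]),K,C,z)[:,:2]
    for _ in range(3):
        vx,vy,x,y=cv2.fitLine(P.astype(np.float32),cv2.DIST_HUBER,0,1e-4,1e-5).ravel()
        e=abs((P[:,0]-x)*vy-(P[:,1]-y)*vx);P=P[e<=max(.001,2*np.median(e))]
    print(nm,len(P),'angle',np.degrees(np.arctan2(vy,vx)).round(2)%180,'mid',x.round(4),y.round(4));return vx,vy,x,y
R_=range(84,123);Cc=range(246,275)
line([(cross(g[r],234,248,True),r) for r in R_],.014,'copper L')
line([(cross(g[r],272,287,False),r) for r in R_],.014,'copper R')
line([(c,cross(g[:,c],72,90,True)) for c in Cc],.014,'copper far')
line([(c,cross(g[:,c],118,133,False)) for c in Cc],.014,'copper near')
line([(cross(g[r],222,236,False),r) for r in range(72,132)],.012,'black L')
line([(cross(g[r],284,298,True),r) for r in range(72,132)],.012,'black R')
line([(c,cross(g[:,c],132,144,True)) for c in range(236,286)],.006,'black near')
line([(c,cross(g[:,c],60,72,False)) for c in range(236,286)],.012,'black far')
E
```

```text
copper L 39 angle 4.49 mid 0.4492 0.3714
copper R 39 angle 5.2 mid 0.4589 0.3161
copper far 29 angle 94.9 mid 0.4873 0.3501
copper near 29 angle 95.12 mid 0.4201 0.3418
black L 60 angle 4.82 mid 0.449 0.3875
black R 60 angle 4.72 mid 0.4593 0.3002
black near 50 angle 94.65 mid 0.4047 0.34
black far 50 angle 94.86 mid 0.5031 0.3464
```

```bash
python3 - <<'E'
from h import *
T=tool()
for z in (.12,.088):print(delta(T,downpose(np.radians(4.85),[.4542,.3437,z])))
E
```

```text
([79.1, 3.5, 180.5], [0.01, -0.09, -1.3])
([79.0, 3.5, 212.5], [0.01, -0.09, -1.3])
```

Emit:
move_arm(
  targets=[
    [[25,1,10],[0,0,-0.5],-1],
    [[55,2.5,30],[0,0,-1],-1],
    [[75,3.5,60],[0,-0.1,-1.3],-1],
    [[79,3.5,100],[0,-0.1,-1.3],-1],
    [[79,3.5,140],[0,-0.1,-1.3],-1],
    [[79,3.5,165],[0,-0.1,-1.3],-1],
    [[79,3.5,180],[0,-0.1,-1.3],-1],
    [[79,3.5,190],[0,-0.1,-1.3],-1],
    [[79,3.5,200],[0,-0.1,-1.3],-1],
    [[79,3.5,206],[0,-0.1,-1.3],-1],
    [[79,3.5,210],[0,-0.1,-1.3],-1],
    [[79,3.5,210],[0,-0.1,-1.3],-1],
    [[79,3.5,210],[0,-0.1,-1.3],-1],
    [[79,3.5,210],[0,-0.1,-1.3],-1],
  ],
)

```text
time: 13.35
tool_pos: [0.4541, 0.3446, 0.0902]
ee_rot: [3.141, 0.001, 0.086]
wrist_force: [0.2, -0.1, -1.7]
width: 0.0237
```

```bash
python3 - <<'E'
from h import *
T=tool();print(T.round(4));print(delta(T,downpose(np.radians(4.85),[.4542,.3437,.085])))
for n in ('top','side','wrist'):cv2.imwrite(f'pics/{n}5.png',viewer.snapshot(n)[:,:,::-1])
s=cv2.imread('pics/side5.png')[215:315,225:335];w=cv2.imread('pics/wrist5.png')[100:260,180:340]
cv2.imwrite('pics/c5.png',np.hstack([cv2.resize(s,(440,400),interpolation=cv2.INTER_CUBIC),cv2.resize(w,(360,400),interpolation=cv2.INTER_CUBIC)]))
E
```

```text
[[ 9.963e-01  8.560e-02 -7.000e-04  4.541e-01]
 [ 8.560e-02 -9.963e-01 -3.000e-04  3.446e-01]
 [-7.000e-04  3.000e-04 -1.000e+00  9.020e-02]
 [ 0.000e+00  0.000e+00  0.000e+00  1.000e+00]]
([0.0, 0.9, 5.2], [0.02, 0.04, 0.06])
```

View pics/c5.png

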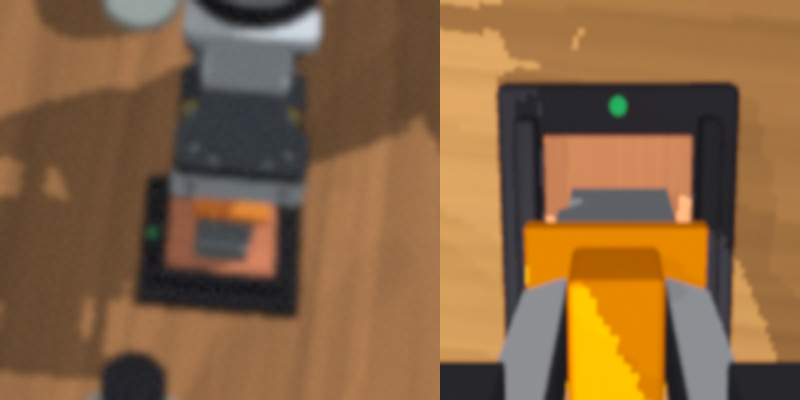

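The wrist crop shows the stem centred between the ribs to about 0.5 mm, with its front edge at row 176 and the copper's far edge at row 154. The side view shows it upright over the copper.

```bash
python3 - <<'E'
from h import *
T=tool();K,C,_=cam('wrist',T);Ti=np.linalg.inv(T)
f=lambda uv,z:(Ti@np.r_[plane([uv],K,C,z)[0],1])[:3]*1000
print('copper far',f([257.8,153.8],.014),'L',f([226.2,160],.014),'R',f([292,160],.014),'stem front', f([257.8,175.7],.0205))
E
```

```text
copper far [33.5248566  -0.1161134  75.99245256] L [ 28.39367121 -26.17254424  75.98519031] R [28.40029556 28.09084776 76.01089726] stem front [16.5110902  -0.11352827 69.50931041]
```

Emit:
move_arm(
  targets=[
    [[0,0.7,1],[0,0,0],-1],
    [[0,0.7,2],[0,0,0],-1],
    [[0,0.7,3],[0,0,0],-1],
    [[0,0.7,3.5],[0,0,0],-1],
    [[0,0.7,4],[0,0,0],-1],
    [[0,0.7,4],[0,0,0],-1],
  ],
)

```text
time: 14.25
tool_pos: [0.4544, 0.3438, 0.0877]
ee_rot: [3.141, -0.0, 0.086]
wrist_force: [-1.5, -2.3, 7.5]
width: 0.0236
```

Contact came about 3 mm higher than expected, so it is held slightly lower in the fingers, which implies about a 1 mm error in x. I'll lift a little, shift and lower again.

Emit:
move_arm(
  targets=[
    [[0,0,-2],[0,0,0],-1],
    [[0,0,-4],[0,0,0],-1],
    [[0.9,0,-4],[0,0,0],-1],
    [[0.9,0,-4],[0,0,0],-1],
    [[0.9,0,-3],[0,0,0],-1],
    [[0.9,0,-2],[0,0,0],-1],
    [[0.9,0,-1.5],[0,0,0],-1],
    [[0.9,0,-1],[0,0,0],-1],
    [[0.9,0,-0.5],[0,0,0],-1],
    [[0.9,0,-0.5],[0,0,0],-1],
  ],
)

```text
time: 15.5
tool_pos: [0.4552, 0.3439, 0.0877]
ee_rot: [3.141, 0.0, 0.086]
wrist_force: [-2.0, -0.5, 5.0]
width: 0.0241
```

```bash
python3 - <<'E'
from h import *
T=tool();o=status.get_obs();print(T[:3,3],o['wrist_force'])
for n in ('side','wrist'):cv2.imwrite(f'pics/{n}6.png',viewer.snapshot(n)[:,:,::-1])
s=cv2.imread('pics/side6.png')[215:315,225:335];w=cv2.imread('pics/wrist6.png')[100:260,180:340]
cv2.imwrite('pics/c6.png',np.hstack([cv2.resize(s,(330,300),interpolation=cv2.INTER_CUBIC),cv2.resize(w,(470,600),interpolation=cv2.INTER_CUBIC)[:300]]))
E
```

```text
[0.45518127 0.343864   0.08770567] [-1.97760192 -0.46639513  5.04243268]
```

View pics/c6.png

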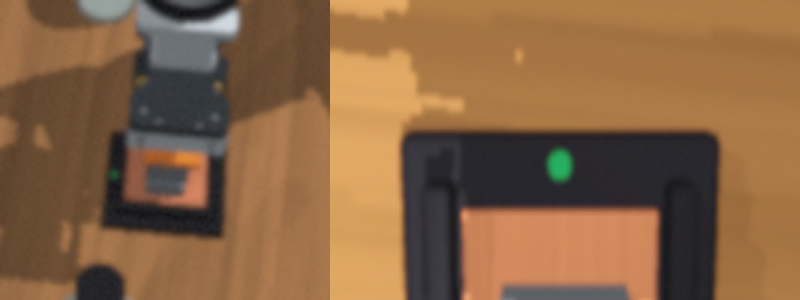

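Seated on the copper: the far copper edge is at about row 155, the stem front at about row 176, and the stem is centred in the columns to under 0.5 mm. I'll check x numerically.

```bash
python3 - <<'E'
from h import *
T=tool();K,C,_=cam('wrist',T);Ti=np.linalg.inv(T)
f=lambda uv,z:(Ti@np.r_[plane([uv],K,C,z)[0],1])[:3]*1000
print('copper far',f([257.8,155],.014)-[33,0,0],'stem front',f([257.8,176],.014)-[16,0,0])
E
```

```text
copper far [-0.15606255 -0.11609314 73.70172922] stem front [-0.59399982 -0.1126683  73.70274714]
```

Within about 0.5 mm both ways. Now release and retreat straight up.

Emit:
move_arm(
  targets=[
    [[0,0,-0.6],[0,0,0],-1],
    [[0,0,-0.8],[0,0,0],-0.4],
    [[0,0,-0.8],[0,0,0],-0.2],
    [[0,0,-0.8],[0,0,0],0],
    [[0,0,-0.8],[0,0,0],0.1],
    [[0,0,-0.8],[0,0,0],0.1],
    [[0,0,-5],[0,0,0],0.1],
    [[0,0,-15],[0,0,0],0.1],
    [[0,0,-35],[0,0,0],0.1],
    [[0,0,-70],[0,0,0],0.1],
    [[0,0,-110],[0,0,0],0.1],
    [[-30,0,-150],[0,0,0],0.1],
    [[-70,0,-180],[0,0,0],0.1],
    [[-100,0,-190],[0,0,0],0.1],
    [[-110,0,-190],[0,0,0],0.1],
    [[-110,0,-190],[0,0,0],0.1],
    [[-110,0,-190],[0,0,0],0.1],
  ],
)

```text
time: 17.73
tool_pos: [0.346, 0.3343, 0.2752]
ee_rot: [3.14, 0.003, 0.085]
wrist_force: [-0.4, 0.2, -0.2]
width: 0.0516
```

```bash
python3 - <<'E'
from h import *
np.save('w7.npy',tool())
for n in ('wrist','side','top'):cv2.imwrite(f'pics/{n}7.png',viewer.snapshot(n)[:,:,::-1])
s=cv2.imread('pics/side7.png');w=cv2.imread('pics/wrist7.png')
cv2.imwrite('pics/c7.png',np.hstack([cv2.resize(s[60:380,190:350],(280,560),interpolation=cv2.INTER_CUBIC),cv2.resize(w[30:190,185:335],(515,560),interpolation=cv2.INTER_CUBIC)]))
for n in('top','side'):
    a,b=cv2.imread(f'pics/{n}0.png'),cv2.imread(f'pics/{n}7.png')
    for nm,(x,y) in (dict(glass=(255,204),bottle=(137,215),dish=(225,149)) if n=='top' else dict(glass=(260,203),bottle=(257,335),dish=(178,234))).items():
        t=a[y-20:y+20,x-20:x+20];r=cv2.matchTemplate(b[y-30:y+30,x-30:x+30],t,cv2.TM_CCOEFF_NORMED);print(n,nm,cv2.minMaxLoc(r)[1::2])
E
```

```text
top glass (0.9479929804801941, (10, 10))
top bottle (0.9922854900360107, (10, 10))
top dish (0.9939315915107727, (10, 10))
side glass (0.9044166207313538, (10, 10))
side bottle (0.9990436434745789, (10, 10))
side dish (0.9992076754570007, (10, 10))
```

View pics/c7.png

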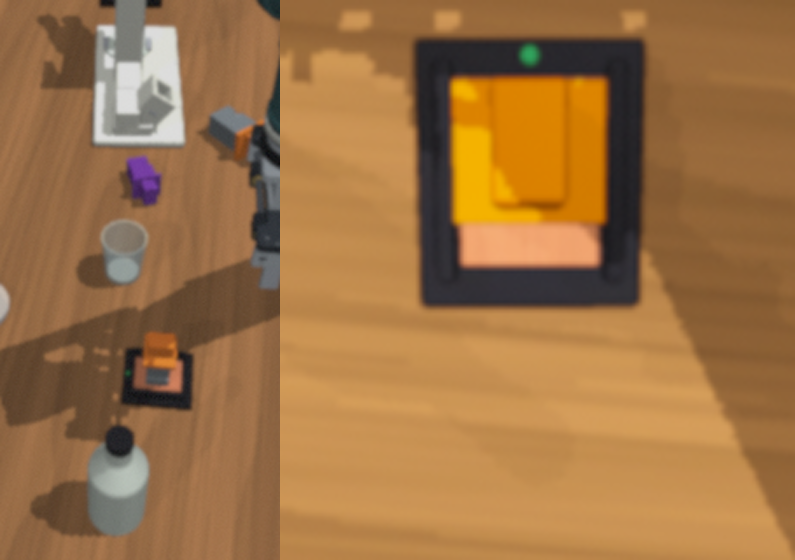

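The cartridge stands upright, square and centred between the ribs, the bay is empty, and the glass, bottle and dish have not moved. I'll hand the job in.

```bash
python3 -c "
from bench import order,status
print(order.close_job(),status.get_obs()['time'])"
```

```text
the job is handed in; nothing more can be done
the job is handed in; nothing more can be done
```

The battery cartridge is standing upright on the charger's copper plate, orange end up, and the job was handed in at about 18 s of the 51 s allowed.

- **Release from the bay:** I pressed it with shut fingers until the force rose to about 23 N with no further travel. When I let go it sprang out. I gripped it across its 24 mm rib and drew it straight out.
- **Placing:** I set it down with a contact force of about 5–9 N, then released it and moved the arm clear.
- **Final pictures:** The cartridge stands between the ribs and the bay is empty. The glass, bottle and dish show no shift in either fixed camera.
- **Position:** The last measurement before release put it within about 0.5 mm of the plate's centre along and across the ribs. The tool was turned to within about 0.1° of the measured 4.85° charger angle.
- **One disagreement:** Contact came about 3 mm higher than I had estimated. The cartridge hung lower in the fingers than planned, so I lifted it, shifted it 0.9 mm along the ribs and set it down again.

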